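# Take the spent desiccant cartridge out of the spectrometer

## Robot

A 6-joint arm with a two-finger parallel gripper is mounted at the origin on the work surface. World frame = base frame: x ahead of the robot, y to its left, z up, the work surface at z = 0. Lengths are in m, angles in degrees, forces in N, time in s.
With the tool pointing down it reaches from about 0.325 to 0.775 m from the base axis. Payload 5.5 kg.
Tool frame: the origin (TCP) lies at the centre of the arm's flange, where the gripper is bolted on; the fingertips stand 182 mm ahead of it and the grasp point (between the pads) lies 163 mm ahead of it; z points along the fingers, y is the direction in which the jaws open and shut (so a half turn about z gives the same grasp; the last joint's range is limited). The gripper opens to 88 mm and grips with 3 to 60 N. Pads are 20 mm wide; open, the fingers measure 115 mm over their backs; the gripper's body (75 mm by 178 mm) begins 61 mm behind the grasp point.
Start: joints at [-74.353, 5.22, 70.514, -0, 104.267, -3.249], TCP at [0.194, -0.568, 0.405] pointing down, gripper open.
Joint ranges: [-164.24, 164.24], [-49.07, 125.15], [9.68, 141.18], [-86.29, 266.29], [3.28, 154.24], [-151.56, 151.56]. Speed limits (degrees/s): [147.25, 147.25, 172.46, 180, 180, 180].

## Interface

Orientations are given as [roll, pitch, yaw] about the fixed x, y, z axes, in that order (R = Rz(yaw) Ry(pitch) Rx(roll)).
In Python, from station import r gives the robot as it stands. The module is installed in compiled form; this text tells all that it offers. Calls block until the motion is done:
- r.reach(position, orientation): joint-space move of the TCP to a pose.
- r.servo_line(position, rotation=None, speed=0.15): straight line of the TCP; rotation=None keeps the orientation; speed is the mean speed in m/s.
- r.move_joints(angles): joint-space move.
- r.let_go() and r.grab(squeeze=None): open the fingers fully, or close them until they stop; squeeze is the grip in N (None keeps the last).
- r.wait(seconds).
- r.inverse_kinematics(position, orientation): joint angles nearest the present ones, or None.
- r.sense(): the state.
- r.snapshot(name): name is "side" or "top" or "wrist"; returns a dict with "frame" (400x640x3 uint8, red, green, blue), "fx", "fy", "cx", "cy" (pixels), "dist_coeffs" ([k1, k2, p1, p2, k3] as OpenCV has them; the pictures are not rectified), "R" (3x3) and "t" (3): a world point X has camera coordinates R X + t. Camera axes: x right, y down, z forward; pixel columns grow to the right and rows downward; lengths in m; the calibration is good to about 2 mm. A picture is of the moment at which its call begins. There is no depth.
A pose or a line that the arm cannot do raises r.IKError and nothing moves.
- r.hand_in(): hands the job in, once; it reports no verdict.
The state is a dict: "clock": time; "joints": joint angles; "joint_vel": joint speeds; "joint_torque": joint torques, N m; "tcp_pos": TCP position; "orientation": TCP orientation; "contact_force": force on the tool from outside, world axes, zero at the start; "torque": the same for the moment, N m; "opening": finger opening in m.
Only numpy, scipy, OpenCV 4.12 (cv2) and the standard library are available. Lean on these libraries where they do the work, as an engineer would, in place of code of your own. Each camera call takes 0.05 s, during which the arm holds its last target. There are 200 camera calls.

## Task

Take the spent pink desiccant cartridge out of the spectrometer and stand it upright in the aluminium drying tray, beside the blue one already there. The dark bay cover is sealed tight: put the tip of the orange pry lever through the notch in the spectrometer's front wall and under the cover, press the handle down over the wall's edge to lever the cover loose, then lay the lever back down on the blue mat and lift the cover off by its sides. Lay the cover flat on the mat, skirts down, and leave the lever and the cover lying there side by side; do not disturb the other things on the bench.

Things in the scene. Friction and masses are not known exactly. Their poses are not given: they have to be found in the camera images.
- spectrometer: Fixed cream bench instrument, 300 (x) by 240 (y) by 130 mm high, dark base; a dark sample hood, 12 mm high, stands on the rear half of its deck. Origin: centre of its underside on the bench, so the deck is at z = 130. x points from its front (facing the robot, with the notch) to its rear, z up. Front wall: x = -150 to -140. Desiccant bay behind it, see point bay
- bay (a point): Middle of the desiccant bay's opening, at deck height; axes as the spectrometer's. Opening 104 (x) by 64 mm, 58 mm deep. The cover closes it, 2 mm clear all round, resting on ledges 5 mm down at both ends (6 and 8 mm wide). Rubber seals in the side walls (x -40 to -22, 8 to 16 mm down) grip its skirts: that end resists with some 20 to 30 N until 13 mm up, and stays where it is left
- notch (a point): The fulcrum: middle of the outer upper edge of the floor of the notch in the middle of the spectrometer's front wall. Notch 36 mm wide, open to the top and to the bay; floor steel-faced, 14 mm below the deck, 10 mm from front to bay. Axes as the spectrometer's. The closed cover's underside is 9 mm above this floor, its front edge 12 mm behind this point
- lever_grip (a point): Orange pry lever, loose, 200 g: handle 100 long, 22 wide, 20 mm high, then a flat steel blade 110 long, 18 wide, 3 mm thick, flush with the handle's underside, on which it lies on the mat. This point: in the handle, 30 mm from the blade's root, 10 mm above the underside, near the centre of mass. x points along the lever to the blade's tip, z up
- lever_tip (a point): Tip of the lever's blade, at half its thickness, 140 mm ahead (+x) of lever_grip and 8.5 mm lower. Axes as lever_grip
- cover_center (a point): Dark bay cover, yellow strip at its front end, loose, 140 g: plate 100 (x) by 60 by 5 mm, skirts 16 mm deep flush along both long sides (8 mm short in front, 10 behind). This point: the plate's centre, half its thickness. x from notch end to rear, z up. Closed, it is flush with the deck: no grasp. Its front levered up 8 mm or more, grip it across the 60 mm width, ahead of its centre
- cartridge_center (a point): Spent cartridge, loose, 90 g: white upright cylinder, 42 mm diameter, 34 high, pink band, on top a pink grip tab 12 (x) by 32 (y) by 16 mm high; 50 high in all. This point: on its axis, 25 mm above its foot, 17 below the tab's middle. z up. It stands on the bay's floor under the cover, tab top 8 mm below the deck, some 3 to 9 mm behind the bay's middle; hidden till the cover is off
- mat: Fixed blue rubber mat, 300 by 300 by 4 mm, right or left of the spectrometer. Origin: centre of its underside, top at z = 4. The lever lies on its +y half; its -y half is free
- tray: Fixed aluminium drying tray, open on top, 160 (x) by 240 (y) by 22 mm high, walls and floor 3 mm, on the other side. Origin: centre of its underside. The blue cartridge stands in its -y half; its +y half is free
- dried_center (a point): Another cartridge of the same size with a blue band and tab, standing in the tray; to be left there. This point is on its axis, 25 mm above its foot
- beaker: Bystander: glass beaker, 68 mm diameter, 90 mm high. Origin: centre of its underside
- oil_a: Bystander: amber bottle, 56 mm diameter, 150 mm high. Origin: centre of its underside
- oil_b: Bystander: green glass jar, 56 mm diameter, 120 mm high. Origin: centre of its underside
- screwdriver: Bystander: screwdriver lying on the bench. Origin: under its middle

How it is judged:
By the outcome, as a careful person would: the job done as asked, in the order asked, and still so for the second after the job is handed in, with the robot touching nothing.
It also fails if it takes over 72 s, if anything falls off the work surface, if the arm or the gripper's body presses on something with over 40 N, if the wrist force passes 120 N, or if a joint passes its speed limit or range.

## Working session

There is one attempt and no reset: what is moved stays moved. The work goes in short steps, each a Python script; the robot and the scene stay as the last script left them, time stands still between calls to the robot, and variables do not carry over. Pictures are saved under pics/ and viewed, about 8 in all and at most 12, crops included, and the job is handed in when it is done.

```bash
ls; mkdir -p pics; python3 - <<'E'
from station import r
import cv2,numpy as np,pickle
for n in ("side","top"):
    s=r.snapshot(n); pickle.dump(s,open(n+".pkl","wb"))
    cv2.imwrite(f"pics/{n}0.png",s["frame"][:,:,::-1])
    print(n,s["fx"],s["fy"],s["cx"],s["cy"],s["dist_coeffs"],np.round(s["R"],3).tolist(),np.round(s["t"],3), -np.array(s["R"]).T@s["t"])
E
```

```text
pics
side 440.4161704909314 440.4161704909314 317.98309667653956 193.75488168100637 [0.02527208 0.         0.         0.         0.        ] [[-0.957, -0.291, 0.002], [-0.214, 0.697, -0.685], [0.198, -0.656, -0.729]] [0.55  0.181 1.281] [0.31096645 0.8741493  1.05648591]
top 392.21328147293474 392.21328147293474 323.3757887650737 199.18629050666314 [-0.01235502  0.          0.          0.          0.        ] [[-0.008, -1.0, -0.002], [-0.988, 0.008, -0.157], [0.157, 0.001, -0.988]] [0.018 0.593 1.18 ] [0.40089518 0.01248    1.25818809]
```

View pics/top0.png

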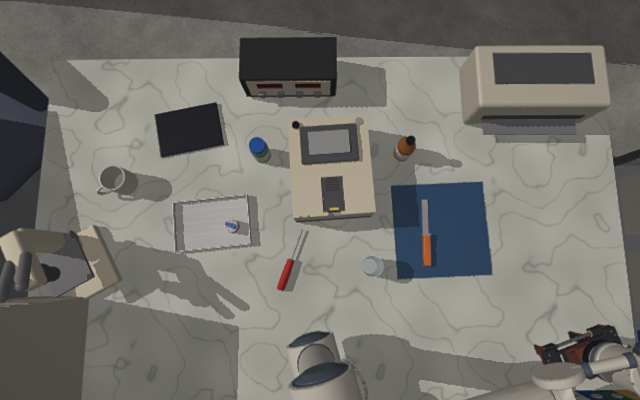

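View pics/side0.png

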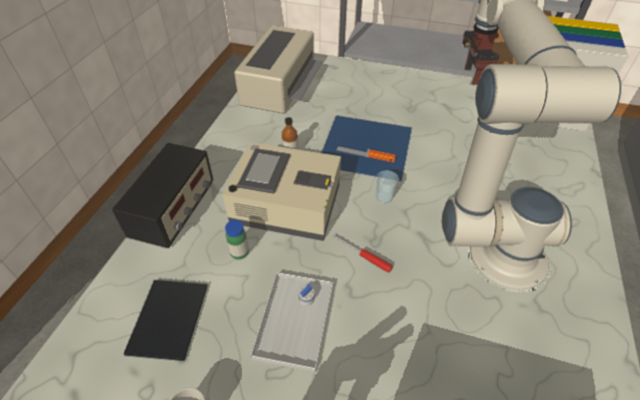

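The top view shows the spectrometer deck at about (333,170) with the cover at (333,195) and its yellow strip at (334,209). The lever lies on the mat at (427,232), the beaker is at (373,266), the tray at (213,222) with the blue cartridge at (232,226), and the screwdriver at (292,260). The side view agrees with this layout.

```bash
cat > h.py <<'E'
import cv2,numpy as np,pickle
from scipy.spatial.transform import Rotation as Ro
def K(s): return np.array([[s["fx"],0,s["cx"]],[0,s["fy"],s["cy"]],[0,0,1.]])
def bp(s,uv,z):
    n=cv2.undistortPoints(np.array(uv,float).reshape(-1,1,2),K(s),np.array(s["dist_coeffs"])).reshape(-1,2)
    R=np.array(s["R"]);c=-R.T@np.array(s["t"]);d=np.c_[n,np.ones(len(n))]@R
    return c+d*((z-c[2])/d[:,2])[:,None]
def proj(s,X):
    return cv2.projectPoints(np.array(X,float).reshape(-1,1,3),cv2.Rodrigues(np.array(s["R"]))[0],np.array(s["t"],float),K(s),np.array(s["dist_coeffs"]))[0].reshape(-1,2)
def mask(s,lo,hi):
    return cv2.inRange(cv2.cvtColor(s["frame"],cv2.COLOR_RGB2HSV),lo,hi)
def big(m):
    c=max(cv2.findContours(m,cv2.RETR_EXTERNAL,cv2.CHAIN_APPROX_NONE)[0],key=cv2.contourArea); return c
def snap(r,n,f):
    s=r.snapshot(n);pickle.dump(s,open(f+".pkl","wb"));cv2.imwrite(f"pics/{f}.png",s["frame"][:,:,::-1]);return s
E
python3 - <<'E'
from station import r
from h import *
s=pickle.load(open("top.pkl","rb"))
m=mask(s,(100,100,60),(125,255,255)); m[:, :380]=0
print("mat",cv2.boxPoints(cv2.minAreaRect(big(m))).tolist())
b=cv2.boxPoints(cv2.minAreaRect(big(m)));print(bp(s,b,.004).round(3).tolist())
m=mask(s,(5,150,120),(18,255,255)); m[:, :415]=0
q=cv2.minAreaRect(big(m));print("handle",q,bp(s,cv2.boxPoints(q),.024).round(3).tolist())
print("deck",bp(s,[[290,120],[366,117],[374,213],[294,219]],.13).round(3).tolist())
print("tray",bp(s,[[174,204],[248,195],[252,244],[177,252]],.022).round(3).tolist(), "beak",bp(s,[[373,266]],.05),"dried",bp(s,[[232,226]],.03))
# look from above the bay: wrist view
d=[180,0,0]
for p in ([0.42,0.0,0.45],):
  print(r.inverse_kinematics(p,d))
  r.reach(p,d); s=snap(r,"wrist","w1"); print(r.sense()["clock"],r.sense()["tcp_pos"],r.sense()["contact_force"]); print(-np.array(s["R"]).T@s["t"],s["fx"],np.array(s["R"])[2])
E
```

```text
mat [[390.9339904785156, 186.076171875], [484.3857727050781, 179.40103149414062], [491.0862731933594, 273.2081298828125], [397.6344909667969, 279.8832702636719]]
[[0.642, -0.207, 0.004], [0.661, -0.513, 0.004], [0.36, -0.513, 0.004], [0.342, -0.218, 0.004]]
handle ((426.5, 250.5), (29.0, 7.0), 90.0) [[0.477, -0.299, 0.024], [0.477, -0.321, 0.024], [0.387, -0.316, 0.024], [0.387, -0.294, 0.024]]
deck [[0.822, 0.112, 0.13], [0.83, -0.117, 0.13], [0.538, -0.133, 0.13], [0.523, 0.099, 0.13]]
tray [[0.585, 0.49, 0.022], [0.613, 0.254, 0.022], [0.457, 0.238, 0.022], [0.433, 0.473, 0.022]] beak [[ 0.38604684 -0.13584853  0.05      ]] dried [[0.51294844 0.30092871 0.03      ]]
[-4.64331071e+00 -2.15291453e+01  9.01316680e+01 -2.54444375e-14
  1.11397477e+02  8.53566893e+01]
2.3417 [ 0.42017633 -0.00053791  0.44984068] [-0.35116986 -0.04063574 -0.34610918]
[ 5.05526675e-01 -1.44965857e-04  4.30022886e-01] 280.9062691291312 [-3.04032441e-01  5.47192016e-04 -9.52661522e-01]
```

View pics/w1.png

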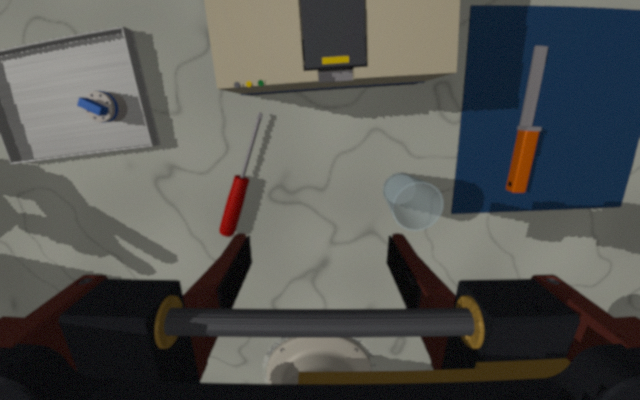

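The wrist view shows the notch at about (336,74), the yellow strip at (335,60), and the lever from its handle end (517,190) to its tip (541,46). Next I take closer wrist shots of the notch and lever.

```bash
python3 - <<'E'
from station import r
from h import *
r.reach([0.46,-0.015,0.40],[180,0,0]); s3=snap(r,"wrist","w3")
r.reach([0.42,-0.31,0.36],[180,0,0]); s2=snap(r,"wrist","w2")
cv2.imwrite("pics/a.png",cv2.resize(np.vstack([s3["frame"][:260,120:520],s2["frame"][:260,120:520]])[:,:,::-1],None,fx=1.15,fy=1.15,interpolation=cv2.INTER_CUBIC))
print(r.sense()["clock"])
for s in (s3,s2): print(-np.array(s["R"]).T@s["t"])
m=mask(s2,(5,150,100),(18,255,255));m[300:]=0
q=cv2.minAreaRect(big(m));print("handle",q,bp(s2,cv2.boxPoints(q),.024).round(4).tolist())
m=mask(s3,(22,150,120),(35,255,255));m[300:]=0
q=cv2.minAreaRect(big(m));print("yellow",q,bp(s3,cv2.boxPoints(q),.13).round(4).tolist())
E
```

```text
3.9583
[ 0.54552526 -0.01528591  0.37843479]
[ 0.50575259 -0.30869057  0.34127545]
handle ((319.5, 173.5), (77.0, 19.0), 90.0) [[0.4817, -0.299, 0.024], [0.4817, -0.32, 0.024], [0.3913, -0.321, 0.024], [0.3913, -0.2982, 0.024]]
yellow ((319.99237060546875, 99.39340209960938), (7.765927791595459, 30.4224910736084), 85.91438293457031) [[0.5569, -0.0032, 0.13], [0.5586, -0.0285, 0.13], [0.5524, -0.0291, 0.13], [0.5507, -0.0036, 0.13]]
```

View pics/a.png

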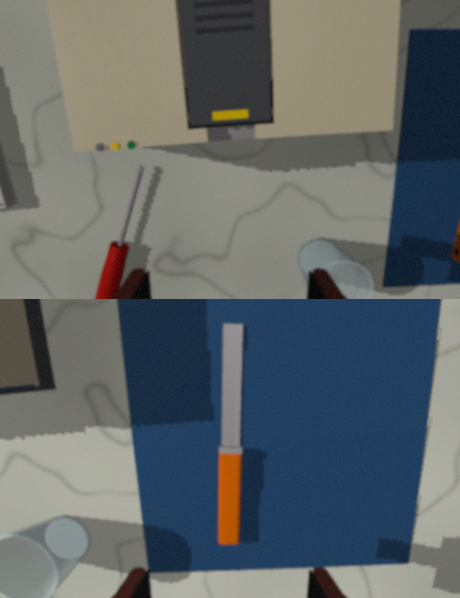

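The top half shows the deck's front corners at (74,152) and (393,130), the cover's front corners at (188,128) and (272,122), and the notch at (208–255,139). The lower half shows the lever tip at (233,324), the collar at (230,447) and the handle end at (229,545).

```bash
python3 - <<'E'
from station import r
from h import *
s3=pickle.load(open("w3.pkl","rb"));s2=pickle.load(open("w2.pkl","rb"))
f=lambda a,o=0:[(120+u/1.15,(v-o)/1.15) for u,v in a]
print("lever tip/root",bp(s2,f([(233,323)],299),.007).round(4),bp(s2,f([(230,446),(229,545.5)],299),.024).round(4).tolist())
print("deck",bp(s3,f([(74,152),(393,130)]),.13).round(4).tolist())
print("cover",bp(s3,f([(188,128),(272,122)]),.13).round(4).tolist())
print("notch floor edge",bp(s3,f([(209,141),(255,138)]),.116).round(4).tolist())
t=pickle.load(open("top.pkl","rb"));sd=pickle.load(open("side.pkl","rb"))
# side view check of deck corners & yellow strip
m=mask(sd,(22,150,120),(35,255,255));m[:,:300]=0;m[150:]=m[150:];
n,l,st,c=cv2.connectedComponentsWithStats(m[:300]); print([(st[i].tolist(),bp(sd,[c[i]],.13).round(4).tolist()) for i in range(1,n) if st[i][4]>4])
m=mask(t,(22,150,120),(35,255,255));n,l,st,c=cv2.connectedComponentsWithStats(m);print([(st[i].tolist(),bp(t,[c[i]],.13).round(4).tolist()) for i in range(1,n) if st[i][4]>4])
E
```

```text
lever tip/root [[ 0.5991 -0.3127  0.007 ]] [[0.4894, -0.31, 0.024], [0.3883, -0.3091, 0.024]]
deck [[0.5286, 0.1023, 0.13], [0.5443, -0.1376, 0.13]]
cover [[0.5452, 0.0148, 0.13], [0.5493, -0.0469, 0.13]]
notch floor edge [[0.5353, 0.0004, 0.116], [0.5375, -0.0357, 0.116]]
[([548, 16, 71, 16, 487], [[-0.2646, -1.302, 0.13]]), ([325, 179, 4, 6, 15], [[0.5528, -0.015, 0.13]])]
[([330, 208, 9, 2, 16], [[0.5526, -0.0164, 0.13]])]
```

```bash
cat >> h.py <<'E'
YAW=3.8; a=np.radians(YAW); UX=np.array([np.cos(a),np.sin(a),0]); UY=np.array([-np.sin(a),np.cos(a),0])
F=np.array([.536,-.017,.116])
LG=np.array([.459,-.3105,.014]); LY=-1.0
E
python3 - <<'E'
from station import r
from h import *
o=[180,0,LY]
r.reach([LG[0],LG[1],.26],o)
r.servo_line([LG[0],LG[1],.1885],speed=.08)
f=r.sense()["contact_force"]
r.grab(60); s=r.sense(); print(s["clock"],s["opening"],f,s["contact_force"])
r.servo_line([LG[0],LG[1],.42],speed=.2)
P=F-.165*UX; P[2]=.3035
r.reach([P[0],P[1],.42],[180,0,YAW]); r.servo_line(P,speed=.15)
s=r.sense(); print(s["clock"],s["opening"],s["tcp_pos"],s["orientation"],s["contact_force"])
w=snap(r,"wrist","w4"); sd=snap(r,"side","s4")
c=proj(sd,[F])[0].astype(int); print(c)
A=cv2.resize(w["frame"][:300,170:470],(480,480),interpolation=cv2.INTER_CUBIC)
B=sd["frame"][c[1]-40:c[1]+40,c[0]-26:c[0]+27]; B=cv2.resize(B,(318,480),interpolation=cv2.INTER_CUBIC)
cv2.imwrite("pics/b.png",np.hstack([A,B])[:,:,::-1])
E
```

```text
6.5333 0.021475948545195193 [-0.10350093  0.04582671 -0.86777246] [-0.34551123 -0.11819364  0.00528296]
9.9 0.021300610752539407 [ 0.37163256 -0.02812509  0.30461234] [ 1.79979400e+02 -8.69134752e-02  3.77958831e+00] [-0.34707168  0.17355138 -1.57564884]
[332 185]
```

View pics/b.png

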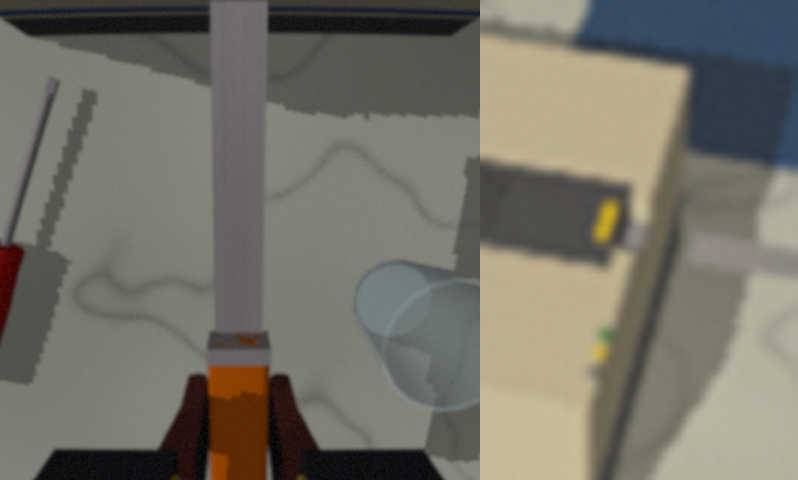

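The left half shows the lever held straight, with its blade aligned to the notch. The right half (side view) shows the blade tip at (690,250), level with the notch at (640,237). I insert it with force checks.

```bash
python3 - <<'E'
from station import r
from h import *
s=r.sense(); z=.3035-max(0,min(.0015,s["tcp_pos"][2]-.3035)); print(s["tcp_pos"][2],z)
f0=np.array(s["contact_force"])
ok=True
for d in list(np.arange(-.025+.010,.0421,.009))+[.042]:
    P=F-(.140-d)*UX; P[2]=z; r.servo_line(P,speed=.06)
    f=np.array(r.sense()["contact_force"])-f0; print(round(d,3),f.round(2),r.sense()["tcp_pos"][2].round(4))
    if np.linalg.norm(f)>6: ok=False;break
if ok:
  for k in range(9):
    z-=.0007; P[2]=z; r.servo_line(P,speed=.02); f=np.array(r.sense()["contact_force"])-f0
    print(round(z,4),f.round(2))
    if f[2]>2.5: break
print(r.sense()["clock"],r.sense()["torque"])
E
```

```text
0.304877262232219 0.302122737767781
-0.015 [-0.37 -0.93  0.5 ] 0.3024
-0.006 [-0.37 -0.59 -0.01] 0.3021
0.003 [ 0.61  0.36 -0.35] 0.302
0.012 [ 1.03 -0.49 -0.46] 0.302
0.021 [ 0.12  0.32 -0.63] 0.3021
0.03 [ 0.2   0.26 -0.9 ] 0.302
0.039 [ 0.14  0.08 -0.25] 0.302
0.042 [ 0.2  -0.25 -0.5 ] 0.3021
0.3014 [ 0.67  0.15 -0.13]
0.3007 [ 0.6   0.28 -0.54]
0.3 [-0.72 -0.6   0.61]
0.2993 [-2.06 -0.29  2.97]
13.3667 [ 0.04445405  0.00403648 -0.02410026]
```

```bash
cat >> h.py <<'E'
def pry(r,P0,th):
    f=P0+.098*UX-np.array([0,0,.1845]); R=Ro.from_rotvec(-np.radians(th)*UY)
    return f+R.apply(P0-f),(R*Ro.from_euler("xyz",[180,0,YAW],degrees=True)).as_euler("xyz",degrees=True)
E
python3 - <<'E'
from station import r
from h import *
P0=F-(.140-.042)*UX; P0[2]=.2995
for th in (4,7,9,11,13,15,17,19,20.5):
    p,o=pry(r,P0,th); r.servo_line(p,o,speed=.05)
    s=r.sense(); print(th,np.round(s["contact_force"],1),np.round(s["torque"],2),np.round(np.array(s["tcp_pos"])-p,4),round(s["opening"],4))
    if np.linalg.norm(s["contact_force"])>70: break
print(s["clock"],s["orientation"])
w=snap(r,"wrist","w5"); sd=snap(r,"side","s5")
c=proj(sd,[F])[0].astype(int)
A=cv2.resize(w["frame"][:300,170:470],(480,480),interpolation=cv2.INTER_CUBIC)
B=sd["frame"][c[1]-40:c[1]+40,c[0]-40:c[0]+13]; B=cv2.resize(B,(318,480),interpolation=cv2.INTER_CUBIC)
cv2.imwrite("pics/c.png",np.hstack([A,B])[:,:,::-1])
E
```

```text
4 [-0.3  0.1  0.2] [ 0.05 -0.27 -0.01] [-0.     -0.      0.0003] 0.0212
7 [0.3 0.3 0.5] [ 0.07 -0.39  0.02] [ 0.0001 -0.      0.0003] 0.0215
9 [3.1 0.9 1. ] [ 0.02 -0.57 -0.  ] [ 0.0002 -0.      0.0005] 0.0215
11 [3.7 0.  2.6] [ 0.01 -0.6   0.04] [ 0.0002 -0.      0.0005] 0.0222
13 [4.2 0.1 2.6] [ 0.07 -0.71 -0.01] [ 0.0002 -0.      0.0005] 0.0215
15 [ 5.3 -0.5  3.8] [ 0.12 -0.82  0.02] [0.0001 0.     0.0004] 0.0212
17 [4.2 0.7 4.4] [ 0.08 -0.85  0.05] [0.0001 0.     0.0004] 0.0214
19 [5.5 1.  5.1] [ 0.09 -0.91 -0.04] [ 0.0001 -0.      0.0005] 0.0216
20.5 [4.1 0.1 4.4] [ 0.1  -0.86 -0.01] [0.0001 0.     0.0004] 0.0211
16.2333 [179.99086164 -20.59724788   3.79945789]
```

View pics/c.png

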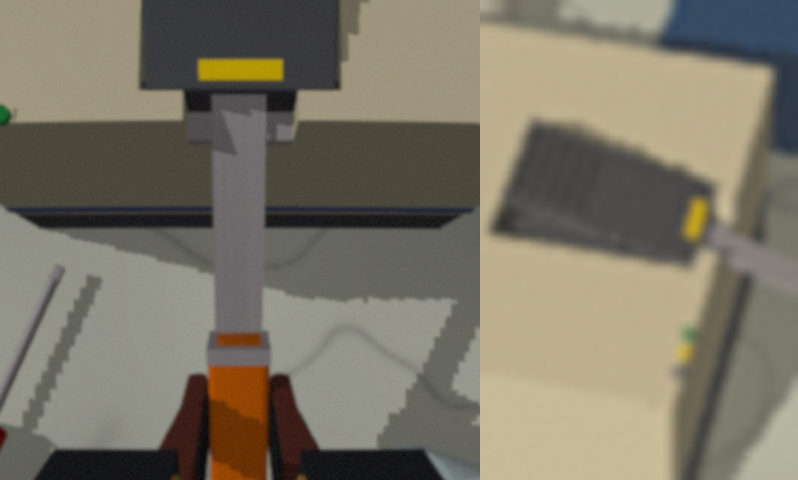

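The cover's front is visibly raised: its edge is at (143–340,88) in the wrist crop and skirts show in the side crop. I triangulate the lift from the yellow strip.

```bash
python3 - <<'E'
from h import *
from scipy.optimize import least_squares
w=pickle.load(open("w5.pkl","rb"));sd=pickle.load(open("s5.pkl","rb"))
def cen(s,win):
    m=mask(s,(22,150,100),(35,255,255));k=np.zeros_like(m);k[win[1]:win[3],win[0]:win[2]]=1;m=m*k
    M=cv2.moments(m,True);return np.array([M["m10"]/M["m00"],M["m01"]/M["m00"]])
c=proj(sd,[F])[0].astype(int)
uw=cen(w,(280,20,360,60)); us=cen(sd,(c[0]-25,c[1]-25,c[0]+10,c[1]+2)); print(uw,us)
g=lambda X:np.r_[proj(w,[X])[0]-uw,(proj(sd,[X])[0]-us)]
q=least_squares(g,[.55,-.016,.14]);print(q.x.round(4),q.fun.round(2))
# corners-based height: 60 mm width
L=np.array([(170+143/1.6,88/1.6),(170+340/1.6,88/1.6)])
for z in (.135,.138,.141,.144,.147): p=bp(w,L,z);print(z,np.linalg.norm(p[0]-p[1]).round(4),p.mean(0).round(4))
E
```

```text
[320.          43.48243243] [327.58823529 181.        ]
[ 0.5512 -0.0163  0.1327] [-0.03  0.07 -0.35 -0.37]
0.135 0.0595 [ 0.5441 -0.0172  0.135 ]
0.138 0.0582 [ 0.5423 -0.0173  0.138 ]
0.141 0.0568 [ 0.5405 -0.0174  0.141 ]
0.144 0.0554 [ 0.5388 -0.0175  0.144 ]
0.147 0.0541 [ 0.537  -0.0176  0.147 ]
```

```bash
python3 - <<'E'
from h import *
w=pickle.load(open("w5.pkl","rb"));s3=pickle.load(open("w3.pkl","rb"))
for n,s,a,b in(("w3",s3,(20,300),(60,130)),("w5",w,(250,390),(20,60))):
    m=mask(s,(20,120,80),(35,255,255));k=m*0;k[b[0]:b[1],a[0]:a[1] if a[1]>350 else 400]=1;m*=k;m[:,:270]=0
    q=cv2.minAreaRect(big(m));e=cv2.boxPoints(q);print(n,q)
    for z in (.13,.135,.14,.145):
        p=bp(s,e,z);l=sorted([np.linalg.norm(p[i]-p[(i+1)%4]) for i in range(4)]);print(z,np.round(l,4),p.mean(0).round(4))
f=lambda x,y:(170+x/1.6,y/1.6)
print("deck edge",bp(w,[f(60,123),f(420,122)],.13).round(4))
cv2.imwrite("pics/d.png",cv2.resize(w["frame"][20:110,260:400],None,fx=5,fy=5,interpolation=cv2.INTER_CUBIC)[:,:,::-1])
E
```

```text
w3 ((319.9558410644531, 99.33629608154297), (9.046584129333496, 32.32823181152344), 86.18592071533203)
0.13 [0.0072 0.0072 0.0269 0.0272] [ 0.5547 -0.0161  0.13  ]
0.135 [0.0071 0.0071 0.0264 0.0266] [ 0.5545 -0.016   0.135 ]
0.14 [0.0069 0.0069 0.0258 0.0261] [ 0.5543 -0.016   0.14  ]
0.145 [0.0068 0.0068 0.0253 0.0255] [ 0.5541 -0.016   0.145 ]
w5 ((319.5, 43.0), (14.0, 53.0), 90.0)
0.13 [0.0075 0.0075 0.0266 0.0268] [ 0.5533 -0.016   0.13  ]
0.135 [0.0072 0.0072 0.0256 0.0258] [ 0.5501 -0.0162  0.135 ]
0.14 [0.0069 0.0069 0.0246 0.0248] [ 0.5469 -0.0164  0.14  ]
0.145 [0.0067 0.0067 0.0237 0.0238] [ 0.5437 -0.0166  0.145 ]
deck edge [[ 0.5322  0.0389  0.13  ]
 [ 0.54   -0.0736  0.13  ]]
```

View pics/d.png

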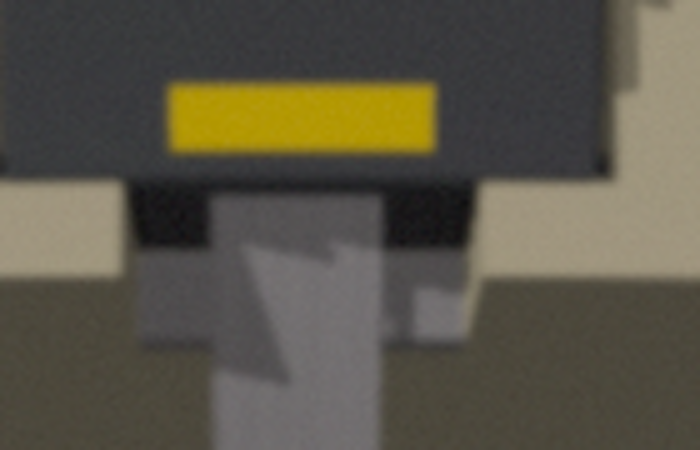

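The blade turned rigidly with the tool. It met the cover at about 9° and drove it up to 20.5°, which is roughly 10 mm of lift. I withdraw the lever, lay it back and check the cover.

```bash
python3 - <<'E'
from station import r
from h import *
P0=F-(.140-.042)*UX; P0[2]=.3005
for th in (10,0):
    p,o=pry(r,P0,th); r.servo_line(p,o,speed=.09)
print(np.round(r.sense()["contact_force"],1))
r.servo_line(P0-.075*UX,speed=.15)
p=P0-.075*UX; p[2]=.42; r.servo_line(p,speed=.2)
r.reach([LG[0],LG[1],.42],[180,0,LY]); r.servo_line([LG[0],LG[1],.20],speed=.2)
r.servo_line([LG[0],LG[1],.1888],speed=.04)
print(np.round(r.sense()["contact_force"],1)); r.let_go()
r.servo_line([LG[0],LG[1],.30],speed=.2); print(r.sense()["clock"])
C=F+62*1e-3*UX
p=C-.18*UX; r.reach([p[0],p[1],.36],[180,-8,YAW]); print(r.sense()["clock"])
w=snap(r,"wrist","w6"); sd=snap(r,"side","s6")
c=proj(sd,[F])[0].astype(int); o=proj(w,[C+[0,0,.014]])[0].astype(int); print(o)
A=cv2.resize(w["frame"][max(0,o[1]-70):,:][:150,o[0]-75:o[0]+75],(480,480),interpolation=cv2.INTER_CUBIC)
B=sd["frame"][c[1]-40:c[1]+40,c[0]-40:c[0]+13]; B=cv2.resize(B,(318,480),interpolation=cv2.INTER_CUBIC)
cv2.imwrite("pics/e.png",np.hstack([A,B])[:,:,::-1])
E
```

```text
[ 0.4  0.3 -0.6]
[ 0.9 -0.5 -1. ]
23.5167
24.65
[318  25]
```

View pics/e.png

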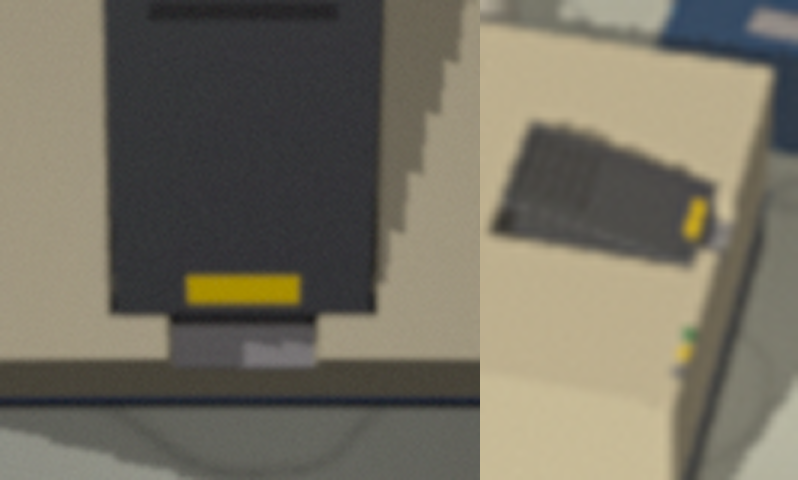

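Picture e shows something is wrong. The cover widens towards the rear, its shadow grows rearward, and a dark gap shows at the rear-left (505,215). So the cover pivoted on the front seals: the blade tip sat behind them and lifted the rear end instead. I'll pry again with the tip ahead of the seals (25 mm past the fulcrum, about 37°). To do that I'll re-grip the lever with the tool leaning forward.

```bash
cat >> h.py <<'E'
B=np.radians(18)
def lev(tip,yaw,th):   # TCP pose for lever-tip underside pose
    R=Ro.from_euler("xyz",[0,-th,yaw],degrees=True)
    return tip+R.apply([-.120+.182*np.sin(B),0,.0055+.182*np.cos(B)]),(R*Ro.from_euler("xyz",[180,18,0],degrees=True)).as_euler("xyz",degrees=True)
LA=np.radians(LY); LT=np.array([LG[0]+.14*np.cos(LA),LG[1]+.14*np.sin(LA),.0042])
def ptip(th,d,z=.115):
    R=Ro.from_euler("xyz",[0,-th,YAW],degrees=True); return np.array([F[0],F[1],z])+R.apply([d,0,0])
E
python3 - <<'E'
from station import r
from h import *
up=np.array([0,0,1.])
D=.025
for t in (0,20,37): print(r.inverse_kinematics(*lev(ptip(t,D),YAW,t)) is not None,end=" ")
p,o=lev(LT,LY,0)
r.reach(p+.05*up,o); r.servo_line(p,speed=.1); r.grab(60); s=r.sense(); print(s["clock"],s["opening"],np.round(s["contact_force"],1))
r.servo_line(p+.21*up,speed=.3)
p,o=lev(ptip(0,-.02,.1183),YAW,0)
r.reach(p+.06*up,o); r.servo_line(p,speed=.2); r.wait(.1)
e=r.sense()["tcp_pos"][2]-p[2]; print("zerr",e)
f0=np.array(r.sense()["contact_force"])
p,o=lev(ptip(0,D,.1183),YAW,0); p[2]-=np.clip(e,0,.0015)
r.servo_line(p,speed=.06); print((np.array(r.sense()["contact_force"])-f0).round(1))
for th in (5,12,18,24,29,33,37):
    p,o=lev(ptip(th,D),YAW,th); r.servo_line(p,o,speed=.09)
    s=r.sense(); f=np.array(s["contact_force"])-f0; print(th,f.round(1),np.round(s["torque"],2),round(s["opening"],4))
    if np.linalg.norm(f)>60: break
print(s["clock"],s["orientation"])
w=snap(r,"wrist","w7"); sd=snap(r,"side","s7"); snap(r,"top","t7")
m=mask(w,(20,120,80),(35,255,255)); m[:,:260]=0;m[:,380:]=0
c=proj(sd,[F])[0].astype(int)
A=cv2.resize(w["frame"][:250,195:445],(480,480),interpolation=cv2.INTER_CUBIC)
Bq=sd["frame"][c[1]-40:c[1]+40,c[0]-40:c[0]+13]; Bq=cv2.resize(Bq,(318,480),interpolation=cv2.INTER_CUBIC)
cv2.imwrite("pics/f.png",np.hstack([A,Bq])[:,:,::-1])
q=cv2.minAreaRect(big(m));print(q)
for z in (.13,.135,.14,.145):print(z,bp(w,[q[0]],z).round(4))
E
```

```text
True True True 27.6333 0.02162177043457496 [ 1.7  0.2 -0.5]
zerr 0.001747722844275268
[-0.1 -0.2 -0.4]
5 [0.3 0.3 1. ] [ 0.07 -0.21  0.03] 0.0213
12 [-0.6 -0.2  1.8] [-0.03  0.07 -0.  ] 0.0217
18 [-1.5  0.4  1.6] [ 0.07  0.06 -0.01] 0.0214
24 [5.5 0.  3.4] [ 0.07 -0.8   0.01] 0.0212
29 [5.5 1.1 4.8] [ 0.07 -0.76  0.03] 0.0216
33 [-1.1 -0.3  2.2] [0.05 0.09 0.06] 0.0218
37 [-2.6 -0.2  1.3] [0.1  0.47 0.02] 0.0217
33.4583 [-179.97370255  -18.73090193    3.78509494]
((320.5, 28.5), (17.0, 69.0), 90.0)
0.13 [[ 0.5576 -0.0159  0.13  ]]
0.135 [[ 0.5543 -0.0161  0.135 ]]
0.14 [[ 0.5511 -0.0163  0.14  ]]
0.145 [[ 0.5478 -0.0165  0.145 ]]
```

View pics/f.png

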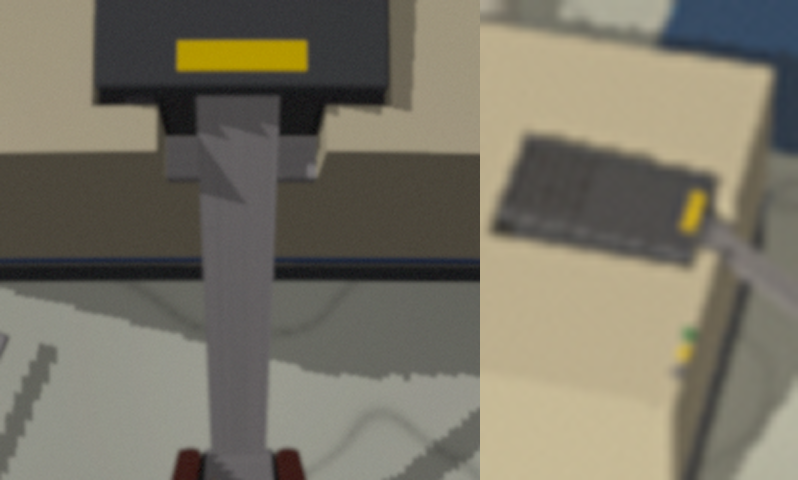

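The wrist crop now shows the cover's front face at rows 85–103 and an even shadow along its length, so the front is raised and the cover looks nearly level. I fit the cover pose numerically.

```bash
python3 - <<'E'
from h import *
from scipy.optimize import least_squares
w=pickle.load(open("w7.pkl","rb"));sd=pickle.load(open("s7.pkl","rb"));s0=pickle.load(open("side.pkl","rb"))
f=lambda x,y:(195+x/1.92,y/1.92)
# wrist obs: top front corners, bottom front corners; side obs: four plate-top corners (relative to known closed-state bias)
c=proj(sd,[F])[0].astype(int); g=lambda x,y:((x-480)/6+c[0]-40,y/6+c[1]-40)
obsw=np.array([f(96,87),f(387,86),f(94,104),f(389,103)])
obss=np.array([g(528,132),g(714,178),g(695,190),g(705,190)])[:2]
def pts(v):
    x,y,z,p=v; R=Ro.from_euler("xyz",[0,p,YAW],degrees=True)
    q=[[-.05,.03,.0025],[-.05,-.03,.0025],[-.05,.03,-.0025],[-.05,-.03,-.0025],[.05,-.03,.0025]]
    return R.apply(q)+[x,y,z]
def res(v):
    P=pts(v);return np.r_[(proj(w,P[:4])-obsw).ravel(),(proj(sd,[P[4]])-obss[:1]).ravel()]
q=least_squares(res,[.597,-.014,.14,0]);print(q.x.round(4),q.fun.round(1)); P=pts(q.x);print("front top z",P[0].round(4),"rear",P[4].round(4))
# side-camera bias: closed strip centroid vs predicted
m=mask(s0,(22,150,100),(35,255,255));k=m*0;k[170:195,310:345]=1;M=cv2.moments(m*k,True);u0=np.array([M["m10"],M["m01"]])/M["m00"]
m=mask(sd,(22,150,100),(35,255,255));k=m*0;k[165:195,310:345]=1;M=cv2.moments(m*k,True);u1=np.array([M["m10"],M["m01"]])/M["m00"]
print(u0,u1,proj(s0,[[.5547,-.016,.13],[.5547,-.016,.14],[.5567,-.016,.14]]))
E
```

```text
[ 0.5959 -0.0134  0.1342  0.792 ] [-2.2  0.7  2.4  1.1  2.1 -1.  -2.1 -0.7 -1.1  1. ]
front top z [0.544  0.0132 0.1374] rear [ 0.6478 -0.0401  0.136 ]
[326.6        181.46666667] [327.26666667 179.53333333] [[326.06213578 181.10723648]
 [326.11548247 178.71511122]
 [325.46484243 178.57484202]]
```

Both estimates say the cover is about 8 mm proud at both ends. I return the lever, then take the cover.

```bash
python3 - <<'E'
from station import r
from h import *
up=np.array([0,0,1.]); D=.025
for th in (18,0):
    p,o=lev(ptip(th,D,.1165),YAW,th); r.servo_line(p,o,speed=.15)
p,o=lev(ptip(0,-.03,.1175),YAW,0); r.servo_line(p,o,speed=.25); r.servo_line(p+.09*up,speed=.3)
p,o=lev(LT,LY,0); r.reach(p+.10*up,o); r.servo_line(p+.012*up,speed=.3); r.servo_line(p+.0006*up,speed=.05)
print(np.round(r.sense()["contact_force"],1)); r.let_go(); r.servo_line(p+.12*up,speed=.3)
T=F+.044*UX; o=[180,0,YAW]; print("lever down",r.sense()["clock"])
r.reach([T[0],T[1],.38],o); sd=snap(r,"side","s8"); w=snap(r,"wrist","w8")
f0=np.array(r.sense()["contact_force"])
r.servo_line([T[0],T[1],.318],speed=.2); r.servo_line([T[0],T[1],.3135],speed=.04)
z=r.sense()["tcp_pos"][2]; print("z",z,(np.array(r.sense()["contact_force"])-f0).round(1))
if z>.3140: r.servo_line([T[0],T[1],.3135-(z-.3135)],speed=.03); print(r.sense()["tcp_pos"][2],(np.array(r.sense()["contact_force"])-f0).round(1))
r.grab(45); s=r.sense(); print(s["clock"],s["opening"],(np.array(s["contact_force"])-f0).round(1))
if s["opening"]>.05:
  for z in (.318,.323,.33,.34):
    r.servo_line([T[0],T[1],z],speed=.04); s=r.sense(); print(z,(np.array(s["contact_force"])-f0).round(1),round(s["opening"],4))
print(s["clock"])
w=snap(r,"wrist","w9"); sd=snap(r,"side","s9")
c=proj(sd,[F])[0].astype(int)
A=cv2.resize(w["frame"][:300,170:470],(480,480)); Bq=cv2.resize(sd["frame"][c[1]-55:c[1]+25,c[0]-40:c[0]+13],(318,480),interpolation=cv2.INTER_CUBIC)
cv2.imwrite("pics/g.png",np.hstack([A,Bq])[:,:,::-1])
E
```

```text
[ 0.1  0.2 -2. ]
lever down 39.2
z 0.31386900331029055 [0.5 0.3 1.1]
41.7917 0.05948527833689544 [0.6 0.2 1.6]
0.318 [  3.8   0.  -14.2] 0.059
0.323 [ 0.3  0.8 -0.3] 0.0592
0.33 [ 0.7  0.2 -0.6] 0.0594
0.34 [ 0.4  0.7 -1. ] 0.0594
43.0583
```

The cover is held (59 mm opening), and the seals released after a 14 N pull. I place it on the mat and then look into the bay.

```bash
python3 - <<'E'
from station import r
from h import *
T=F+.044*UX
r.servo_line([T[0],T[1],.40],speed=.3)
q=[.472,-.428]; o=[180,0,0]
r.reach([q[0],q[1],.30],o); r.servo_line([q[0],q[1],.206],speed=.2); r.wait(.1)
f0=np.array(r.sense()["contact_force"]); z=.206
while z>.194:
    z-=.0015; r.servo_line([q[0],q[1],z],speed=.03); f=np.array(r.sense()["contact_force"])-f0
    if f[2]>1.5: break
print("placed",z,f.round(1),r.sense()["opening"]); r.let_go(); r.servo_line([q[0],q[1],.30],speed=.3)
p=F+(.062-.075)*UX; r.reach([p[0],p[1],.40],[180,0,YAW]); print(r.sense()["clock"])
w=snap(r,"wrist","w10"); t=snap(r,"top","t10")
A=cv2.resize(w["frame"][0:200,220:420],(500,500),interpolation=cv2.INTER_CUBIC); Bq=cv2.resize(t["frame"][170:290,380:500][:, :72],(300,500),interpolation=cv2.INTER_CUBIC)
Bq=cv2.resize(t["frame"][165:290,385:460+40],(300,326),interpolation=cv2.INTER_CUBIC);Bq=np.vstack([Bq,np.zeros((174,300,3),np.uint8)])
cv2.imwrite("pics/i.png",np.hstack([A,Bq])[:,:,::-1])
E
```

```text
placed 0.19999999999999998 [-2.   0.9  4.9] 0.05944329036574677
49.525
```

View pics/i.png

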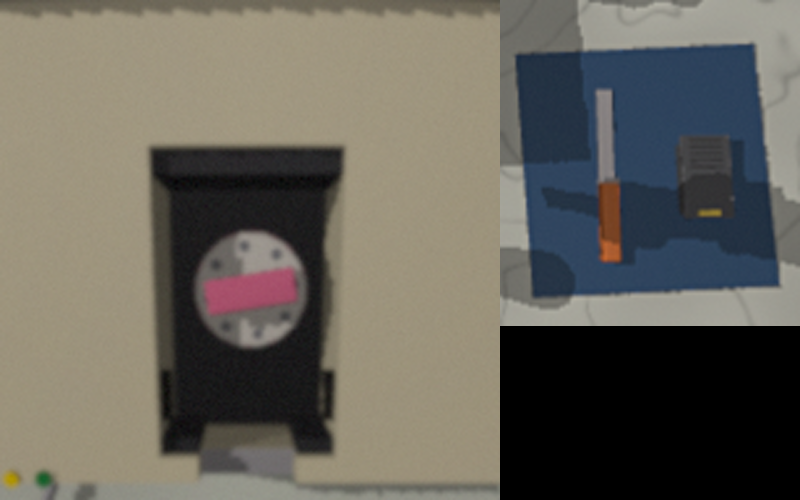

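The cover is out and lies flat beside the lever on the mat. The cartridge is in the bay with its tab at crop (251,291). The open fingers (115 mm) only fit through the notch with the rear finger ahead of the rear ledge. So I first nudge the cartridge forward with closed fingers, then grip lightly, slide down the tab and squeeze.

```bash
python3 - <<'E'
from station import r
from h import *
w=pickle.load(open("w10.pkl","rb"))
m=mask(w,(150,80,80),(179,255,255)); m[:50]=0; m[200:]=0; m[:,:220]=0; m[:,420:]=0
q=cv2.minAreaRect(big(m)); c=bp(w,[q[0]],.122)[0]; bay=F+.062*UX
cx,cy=(c-bay)@UX,(c-bay)@UY; print(q,c,"bay-frame",cx,cy)
assert -.002<cx<.013 and abs(cy)<.008
at=lambda x,y,z:np.r_[(bay+x*UX+y*UY)[:2],z]
o=[180,0,YAW]
r.grab(5)
r.servo_line(at(cx+.020,cy,.325),speed=.3); r.servo_line(at(cx+.020,cy,.2905),speed=.12)
f0=np.array(r.sense()["contact_force"]); print("in",r.sense()["tcp_pos"][2],f0.round(1))
XE=-.0165
r.servo_line(at(XE+.016,cy,.2905),speed=.06); print("pushed",(np.array(r.sense()["contact_force"])-f0).round(1))
r.servo_line(at(XE+.020,cy,.2905),speed=.1); r.servo_line(at(XE+.020,cy,.35),speed=.3); r.let_go()
best=None
for yw in (YAW+90,YAW-90):
    j=r.inverse_kinematics(at(XE,cy,.35),[180,0,yw]); print(yw,j)
    if j is not None and (best is None or abs(j[5])<best[0]): best=(abs(j[5]),yw)
print(best,r.sense()["clock"])
w=snap(r,"wrist","w11")
m=mask(w,(150,80,80),(179,255,255)); m[:,:220]=0; m[:,420:]=0
q=cv2.minAreaRect(big(m)); c=bp(w,[q[0]],.122)[0]; print(q,"bay-frame",(c-bay)@UX,(c-bay)@UY)
E
```

```text
((320.0322265625, 116.21744537353516), (14.141945838928223, 36.783714294433594), 81.57302856445312) [ 0.60453334 -0.01408848  0.122     ] bay-frame 0.00657562058998503 -0.0016368516338536381
in 0.29149818653193343 [ 0.1 -0.1 -0. ]
pushed [1.2 0.4 0.6]
93.8 [-4.88915195  2.15502758 79.2346065   0.         98.61036592 -8.68915195]
-86.2 None
(np.float64(8.689151948327334), 93.8) 54.55
((320.5, 240.0), (20.0, 39.0), 90.0) bay-frame -0.010755234855759537 -0.002566795646613718
```

```bash
python3 - <<'E'
from h import *
w=pickle.load(open("w11.pkl","rb")); cv2.imwrite("pics/j.png",cv2.resize(w["frame"][100:320,200:440],(655,600),interpolation=cv2.INTER_CUBIC)[:,:,::-1])
E
```

```text
(no output)
```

View pics/j.png

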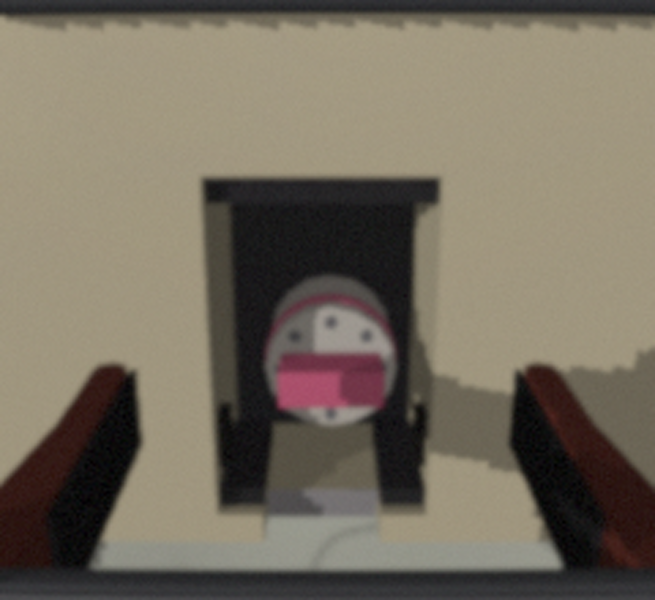

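The cartridge stands upright and square to the bay, with its tab top at about (331,389). Now I grasp it and place it in the tray.

```bash
python3 - <<'E'
from station import r
from h import *
bay=F+.062*UX; XE=-.0160; cy=-.002
at=lambda x,y,z:np.r_[(bay+x*UX+y*UY)[:2],z]
o=[180,0,YAW+90]
f=lambda:np.array(r.sense()["contact_force"])
r.reach(at(XE,cy,.35),o); f0=f(); r.servo_line(at(XE,cy,.316),speed=.2)
for z in (.308,.303,.2985):
    r.servo_line(at(XE,cy,z),speed=.05); d=f()-f0; print(z,r.sense()["tcp_pos"][2],d.round(1))
    if np.linalg.norm(d)>6: break
r.grab(4); print("grab",r.sense()["opening"],(f()-f0).round(1))
if .008<r.sense()["opening"]<.02:
    r.servo_line(at(XE,cy,.2905),speed=.06); r.grab(30); s=r.sense(); print(s["opening"],s["tcp_pos"],(f()-f0).round(1),s["clock"]); zg=s["tcp_pos"][2]
    r.servo_line(at(XE,cy,.39),speed=.25); print("lift",r.sense()["opening"],(f()-f0).round(1),r.sense()["clock"])
    Q=[.515,.419]; r.reach([Q[0],Q[1],.30],o); r.servo_line([Q[0],Q[1],.226],speed=.2); r.wait(.05)
    f1=f(); z=.226
    while z>.216:
        z-=.0012; r.servo_line([Q[0],Q[1],z],speed=.04); d=f()-f1
        if d[2]>1.5: break
    print("down",z,"expect",zg-.069,d.round(1),r.sense()["opening"])
    r.let_go(); r.servo_line([Q[0],Q[1],.32],speed=.3)
print(r.sense()["clock"]); t=snap(r,"top","t12"); sd=snap(r,"side","s12")
A=cv2.resize(sd["frame"][255:375,245:345],(400,480),interpolation=cv2.INTER_CUBIC); Bq=cv2.resize(t["frame"][110:290,170:500],(400,218)); Bq=np.vstack([Bq,cv2.resize(sd["frame"][105:215,220:420],(400,262))[:262]])
cv2.imwrite("pics/k.png",np.hstack([A,Bq])[:,:,::-1])
E
```

```text
0.308 0.30835966033044093 [-1.3 -0.3  0.1]
0.303 0.3026870611181761 [-0.2 -0.5  0.5]
0.2985 0.298474589640039 [-0.3 -0.1 -0.4]
grab 0.01202353438544607 [-0.3 -1.  -0.8]
0.012030447137477808 [ 0.58208368 -0.01595304  0.29062114] [ 1.1 -0.2  1. ] 58.775
lift 0.011719696100540808 [-0.3  0.  -1.2] 59.325
down 0.21999999999999997 expect 0.22162114127296106 [ 0.2 -0.7  2.6] 0.011954337122713715
64.5083
```

View pics/k.png

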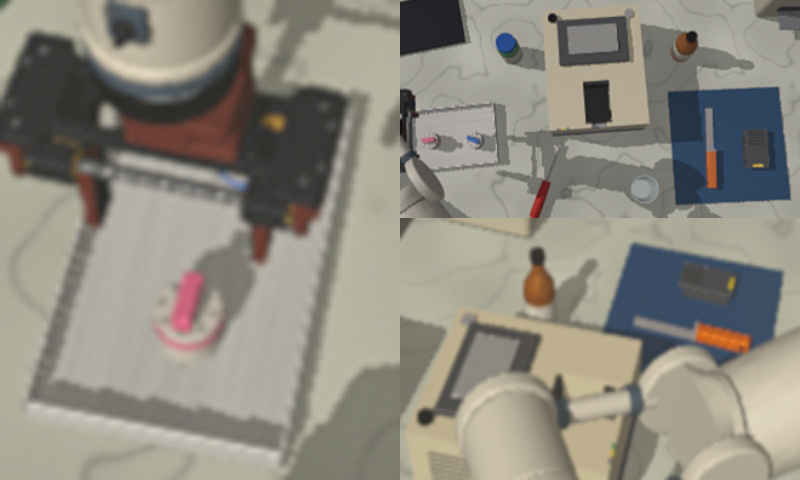

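The pink cartridge stands upright in the tray at (188,315), beside the blue one. The lever and cover lie side by side on the mat and the bystanders are in their places, so I hand in.

```bash
python3 -c "
from station import r
print(r.sense()['clock'],r.sense()['opening']); r.hand_in()"
```

```text
64.6083 0.087618842583653
the job is handed in; nothing more can be done
```

The spent pink cartridge now stands upright in the tray's free half, beside the blue one. I handed the job in at 64.6 s of the 72 s limit.

- **Prying the cover:** My first pry was wrong. The blade went in too deep, behind the seals, and lifted the cover's rear end instead of its front. I laid the lever down, picked it up again and pried a second time with the tip 25 mm past the fulcrum. That left the front about 8 mm up, which is right at the stated minimum. Camera estimates of the lift disagreed by a few millimetres.
- **Removing the cover:** I laid the lever back on the mat, gripped the cover by its sides and lifted it off. The largest pull I read was about 14 N. I then set it skirts down beside the lever.
- **Moving the cartridge:** The open fingers were too wide for the bay. I nudged the cartridge about 20 mm forward with closed fingers, then gripped it through the notch.

**Last checks:** The final pictures show the pink cartridge upright, the lever and cover side by side on the mat, and the other bench items where they were. The gripper was open and clear. The force samples I took (between moves, not continuously) stayed under about 15 N.

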